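Turn the job-status flag from red to green

ROBOT

A 6-joint arm with a two-finger parallel gripper is mounted at the origin on a cart in front of the work surface, level with it; the furniture and walls round the work are solid. World frame = base frame: x ahead of the robot, y to its left, z up, the work surface at z = 0. Lengths are in m, angles in degrees, forces in N, time in s.
With the tool pointing down it reaches from about 0.35 to 0.875 m from the base axis. Payload 4.2 kg.
Tool frame: the origin (TCP) lies on the centre line of the jaws, within the pads' length; the fingertips stand tip_reach ahead of it and the grasp point (between the pads) is the TCP (tip_reach is the distance from the TCP to the fingertips, in m); z points along the fingers, y is the line along which they close (so a half turn about z gives the same grasp; the last joint's range is limited). The gripper opens to 87 mm and grips with 3 to 60 N. Pads are 19 mm wide; open, the fingers measure 117 mm over their backs; the gripper's body (75 mm by 190 mm) begins 51 mm behind the grasp point.
Start: joints at [-56.345, 22.042, 0.453, 0, -68.411, -14.817], TCP at [0.202, -0.591, 0.242] pointing down, gripper open.
Joint ranges: [-179.83, 179.83], [-69.29, 118.12], [-61.27, 80.66], [-181.25, 117.63], [-171.15, -9.14], [-177.46, 177.46]. Speed limits (degrees/s): [159.86, 159.86, 180, 180, 180, 180].

INTERFACE

Orientations are given as a 3x3 rotation matrix whose columns are the frame's x, y, z axes.
In Python, from station import sense, capture, finish_job, tip_reach gives the robot as it stands.
- The arm moves only by the tool arm_command, never from a script. Its argument "deltas" is a list of rows, each a list of 7 numbers: the turn, a rotation vector about the tool's x, y, z in rad, then the shift along the tool's x, y, z in cm, then the closure, from -1 (fully open) to 1 (shut), so that 0 is half open. In form: [[rx, ry, rz, dx, dy, dz, hand], ...]. A call has 1 to 8 rows; each row is the pose to reach, as a shift and turn from the pose commanded when the call began, along the tool's axes at that moment; what a row does not reach only later rows make up. A row lasts 1/12 s, in which the tool goes at most 41.7 mm and 7.16 degrees, less where a joint would pass 70% of its speed; a pose out of reach is approached as far as the arm can. A call with a gripper value outside its range is refused whole. The fingers move at their own pace and stop on an object; the grip force is fixed at half the most. Time passes only in rows, so rows that repeat a pose let the fingers close. It gives the time, the measured TCP pose, the force, the opening and the grip force at its end, in the units of the state.
- sense(): the state, without advancing time (a new reading comes with each control period).
- capture(name): name is "scene" or "side" or "wrist"; returns a dict with "pixels" (400x640x3 uint8, blue, green, red), "fovy" (degrees; the focal length in pixels is half the picture's height over the tangent of half this angle, whatever the lens; pixels are square), "cx", "cy" (the principal point, pixels), "rvec" (rotation vector, rad) and "tvec" (3), from world to camera coordinates, as OpenCV has them. Camera axes: x right, y down, z forward; pixel columns grow to the right and rows downward; lengths in m; the calibration is good to about 2 mm. A picture is of the moment at which its call begins. There is no depth.
- finish_job(): hands the job in; it is judged then, once.
The state is a dict: "time_s": time; "joints": joint angles; "joint_velocities": joint speeds; "effort": joint torques, N m; "tcp_pos": TCP position; "ee_rot": TCP orientation; "wrist_force": force on the tool from outside, world axes, zero at the start; "moment": the same for the moment, N m; "gripper_width": opening from 0.0 (shut) to 1.0 (fully open); "gripper_force": force on a finger pad.
Only numpy, scipy, OpenCV 4.12 (cv2) and the standard library are available. Lean on these libraries where they do the work, as an engineer would, in place of code of your own. Each camera call takes 0.05 s, during which the arm holds its last target. There are 200 camera calls.

TASK

The job of the blue stand is finished: turn the blue stand's flag right over its pivot, until it lies flat on the other side with its green face up, by pressing and pushing it lightly with the fingertips only (pressing down the black tail tab raises the flag). Do not grip the flag or the stand, and do not lift, tip or shove the stand away. Leave the flag on the yellow stand, and everything else on the bench, as it is.

Things in the scene. Friction and masses are not known exactly. Their poses are not given: they have to be found in the camera images.
- blue_stand: blue status-flag stand, loose on the bench (about 0.9 kg), the one to work on. Blue base plate 112 (x) x 156 (y) x 12 mm; origin at the centre of its underside on the bench, z up, at most about 40 degrees of yaw. Two uprights of the same colour at x = +-43 mm (inner faces 78 mm apart, tops 98 mm above the bench) carry a level pivot along the stand's own x axis.
- blue_pivot (a point): centre of the pivot of the blue stand, 85 mm above the bench; its axes are the stand's axes.
- blue_flag (a joint): angle (rad) of the flag of the blue stand about the pivot (range 0 to 3.1416). 0: flag lies level towards the stand's +y side, red face up (red with a white bar); 1.57: flag upright; 3.14: lies level towards the stand's -y side, green face up (green with a white disc). Starts at 0 to 0.2. Stiff hinge (about 0.05 N m of friction, 60 g flag): it stays at any angle where it is left, so it must be pushed all the way; end stops at both ends.
- blue_edge (a point): middle of the free edge of the flag of the blue stand, 72 mm from the pivot. The flag is a plate 70 mm wide (along the pivot), 6 mm thick, reaching from 5 to 72 mm from the pivot, free underneath.
- blue_tail (a point): end of the black tail tab that continues the flag on the opposite side of the pivot, 50 mm from the pivot; tab 26 mm wide (along the pivot) and 6 mm thick. It turns with the flag: pressing the tab down raises the flag, to about 45 degrees when pressed down some 30 mm; below it is only the base plate.
- yellow_stand: yellow status-flag stand, loose on the bench (about 0.9 kg), to be left alone. Yellow base plate 112 (x) x 156 (y) x 12 mm; origin at the centre of its underside on the bench, z up, at most about 40 degrees of yaw. Two uprights of the same colour at x = +-43 mm (inner faces 78 mm apart, tops 98 mm above the bench) carry a level pivot along the stand's own x axis.
- yellow_pivot (a point): centre of the pivot of the yellow stand, 85 mm above the bench; its axes are the stand's axes.
- yellow_flag (a joint): angle (rad) of the flag of the yellow stand about the pivot (range 0 to 3.1416). 0: flag lies level towards the stand's +y side, red face up (red with a white bar); 1.57: flag upright; 3.14: lies level towards the stand's -y side, green face up (green with a white disc). Starts at 0 to 0.2. Stiff hinge (about 0.05 N m of friction, 60 g flag): it stays at any angle where it is left, so it must be pushed all the way; end stops at both ends.
- yellow_edge (a point): middle of the free edge of the flag of the yellow stand, 72 mm from the pivot. The flag is a plate 70 mm wide (along the pivot), 6 mm thick, reaching from 5 to 72 mm from the pivot, free underneath.
- yellow_tail (a point): end of the black tail tab that continues the flag on the opposite side of the pivot, 50 mm from the pivot; tab 26 mm wide (along the pivot) and 6 mm thick. It turns with the flag: pressing the tab down raises the flag, to about 45 degrees when pressed down some 30 mm; below it is only the base plate.
- stapler: red desk stapler 135x34x41 mm, loose bystander; origin under its centre, long side along its x
- mug: white mug 92x127x95 mm, loose bystander; origin under its centre
- stamp: wooden office stamp standing upright, 28x44x80 mm, loose bystander; origin under its centre
- pen: blue pen 10x139x11 mm lying on the bench, loose bystander; origin under its centre, long side along its y
- mouse: black computer mouse 112x62x35 mm, loose bystander; origin under its centre
- notes: yellow pad of sticky notes 72x76x10 mm, loose bystander; origin under its centre

How it is judged (in metres and radians):
On the way:
1. the blue stand's flag is raised past upright (value of joint blue_flag above 1.6 rad).
At the end, for the whole second after the job is handed in: The blue stand's flag lies over on the other side, green face up, within 10 degrees of its end stop (joint above 2.97 rad) and at rest; the stand stands flat, still, within 50 mm of where it was; the yellow stand's flag and all bystanders are within 30 mm of where they were (value of joint blue_flag above 2.97 rad and velocity of joint blue_flag below 0.1 rad/s and linear speed of blue_stand below 0.02 m/s and height (world z) of blue_stand below 0.006 m and angle between blue_stand's own z axis and vertical below 0.06 rad and distance of blue_stand from where it was at the start of the episode below 0.05 m and distance of each of yellow_edge, stapler, mug, stamp, pen, mouse, notes from where it was at the start of the episode below 0.03 m); the robot touches nothing.
It fails at once if the blue stand is lifted (15 mm), tipped (0.2 rad) or shoved away (50 mm) (height (world z) of blue_stand above 0.015 m or angle between blue_stand's own z axis and vertical above 0.2 rad or distance of blue_stand from where it was at the start of the episode above 0.05 m).
It fails at once if the blue stand or its flag is gripped or pressed hard (fingers over 25 N) (contact force between the fingers and blue_stand above 25 N).
It fails at once if the yellow stand or its flag is moved by more than 30 mm (distance of any of yellow_edge, yellow_stand from where it was at the start of the episode above 0.03 m).
It fails at once if a bystander is lifted or moved by more than 30 mm (distance of any of stapler, mug, stamp, pen, mouse, notes from where it was at the start of the episode above 0.03 m).
It also fails if it takes over 46 s, if anything falls off the work surface, if the arm or the gripper's body presses on something with over 40 N, if the wrist force passes 120 N, or if a joint passes its speed limit or range.

## Working session

There is one attempt and no reset: what is moved stays moved. The work goes in short steps, Python scripts to look and compute and a tool call to move; the robot and the scene stay as the last step left them, time stands still between calls to the robot, and variables do not carry over. Pictures are saved under pics/ and viewed, at most 10 in all, crops included, and the job is handed in when it is done.

Besides the shell and the picture viewer there is one more tool, called after "Call:" as name([rows], argument=value, ...), one row to a line, values as JSON. arm_command: Moves the arm, as the interface text tells. Its arguments: {"type":"object","properties":{"deltas":{"type":"array"}},"required":["deltas"]}

```bash
ls; mkdir -p pics
python3 - <<'E'
from station import *
import cv2
s=sense();print(s['tcp_pos'],s['ee_rot'],s['time_s'],tip_reach,s['gripper_width'])
for n in("scene","side"):
    c=capture(n);cv2.imwrite(f"pics/{n}0.png",c["pixels"]);print(n,c['fovy'],c['cx'],c['cy'],c['rvec'],c['tvec'])
E
```

```text
pics
[ 0.20167244 -0.59096817  0.24046447] [[-9.46479806e-01 -3.22762095e-01 -7.78537610e-04]
 [-3.22763024e-01  9.46477629e-01  2.03180429e-03]
 [ 8.10790218e-05  2.17434488e-03 -9.99997633e-01]] 0.0 0.019 0.9984028173149203
scene 54.112539383906885 321.3870397288569 196.3698390338742 [ 0.3605183  -2.95288891  0.79145435] [0.49753352 0.19160827 1.40788321]
side 54.464540802364496 317.0196250779629 198.47212170102608 [ 1.04245064 -2.11695245  1.23515455] [0.28951273 0.28343841 0.94114533]
```

View pics/scene0.png

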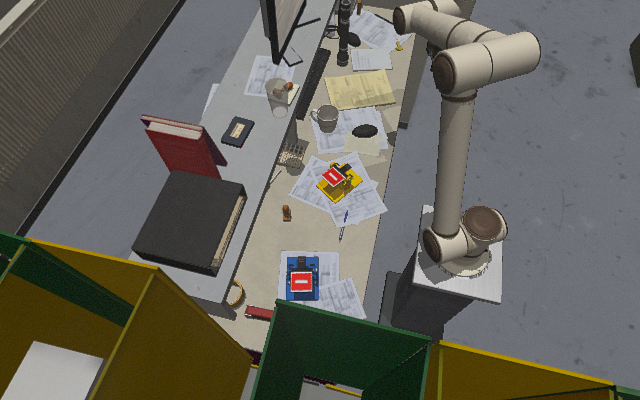

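View pics/side0.png

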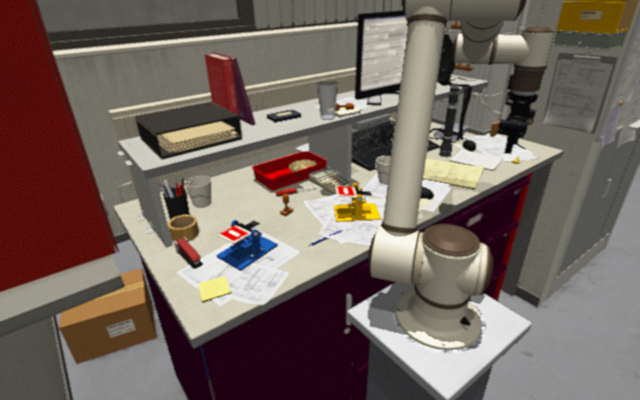

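The scene view shows the blue stand at about (302,278), with its red flag towards image-down at (301,282) and its black tail up at (302,260). The yellow stand is at (340,180). In the side view the blue stand is at (248,248).

```bash
cat > h.py <<'E'
import numpy as np, cv2
from station import *
def cam(c):
    f=200/np.tan(np.radians(c['fovy']/2)); K=np.array([[f,0,c['cx']],[0,f,c['cy']],[0,0,1.]])
    R=cv2.Rodrigues(np.array(c['rvec'],float))[0]; return K,R,np.array(c['tvec'],float).ravel()
def plane(c,uv,z):
    K,R,t=cam(c); o=-R.T@t; d=R.T@np.linalg.solve(K,[uv[0],uv[1],1.]); return o+d*(z-o[2])/d[2]
def tri(c1,p1,c2,p2):
    P=[]
    for c in(c1,c2):
        K,R,t=cam(c);P.append(K@np.c_[R,t])
    X=cv2.triangulatePoints(P[0],P[1],np.array(p1,float).reshape(2,1),np.array(p2,float).reshape(2,1)).ravel();return X[:3]/X[3]
def proj(c,X):
    K,R,t=cam(c);q=K@(R@np.array(X)+t);return q[:2]/q[2]
def mask(c,name,box):
    h=cv2.cvtColor(c['pixels'],cv2.COLOR_BGR2HSV);x0,y0,x1,y1=box
    if name=='blue': m=cv2.inRange(h,(100,120,40),(125,255,255))
    if name=='red': m=cv2.inRange(h,(0,150,90),(8,255,255))|cv2.inRange(h,(172,150,90),(180,255,255))
    if name=='green': m=cv2.inRange(h,(40,80,40),(90,255,255))
    if name=='black': m=cv2.inRange(h,(0,0,0),(180,255,50))
    o=np.zeros_like(m);o[y0:y1,x0:x1]=m[y0:y1,x0:x1];return o
def big(m):
    return max(cv2.findContours(m,cv2.RETR_EXTERNAL,cv2.CHAIN_APPROX_NONE)[0],key=cv2.contourArea)
E
python3 - <<'E'
from h import *
a=capture("scene");b=capture("side")
for c,bx in((a,(270,240,340,305)),(b,(205,210,290,280))):
    for n in('red','blue'):
        k=big(mask(c,n,bx));r=cv2.minAreaRect(k);bp=cv2.boxPoints(r)
        print(n,np.round(r[0],1),np.round(bp.tolist(),1).tolist())
        z=.09 if n=='red' else .012
        print([np.round(plane(c,p,z),3).tolist() for p in bp], np.round(plane(c,r[0],z),3))
w,h=70,75
cv2.imwrite("pics/ab.png",np.hstack([cv2.resize(a['pixels'][235:310,265:345],(400,375),interpolation=2),cv2.resize(b['pixels'][205:280,205:285],(400,375),interpolation=2)]))
E
```

```text
red [300.5 281. ] [[291.0, 273.0], [310.0, 273.0], [310.0, 289.0], [291.0, 289.0]]
[[0.55, 0.258, 0.09], [0.49, 0.243, 0.09], [0.477, 0.294, 0.09], [0.536, 0.309, 0.09]] [0.513 0.276 0.09 ]
blue [302.  278.5] [[286.0, 257.0], [318.0, 257.0], [318.0, 300.0], [286.0, 300.0]]
[[0.596, 0.181, 0.012], [0.487, 0.154, 0.012], [0.449, 0.302, 0.012], [0.553, 0.327, 0.012]] [0.521 0.243 0.012]
red [233.5 233. ] [[220.8, 233.4], [226.9, 222.1], [246.2, 232.6], [240.0, 243.9]]
[[0.53, 0.308, 0.09], [0.575, 0.267, 0.09], [0.487, 0.248, 0.09], [0.448, 0.288, 0.09]] [0.509 0.278 0.09 ]
blue [246.7 250. ] [[216.7, 255.2], [261.3, 223.4], [276.6, 244.9], [232.1, 276.7]]
[[0.545, 0.326, 0.012], [0.616, 0.134, 0.012], [0.478, 0.158, 0.012], [0.427, 0.333, 0.012]] [0.512 0.243 0.012]
```

View pics/ab.png

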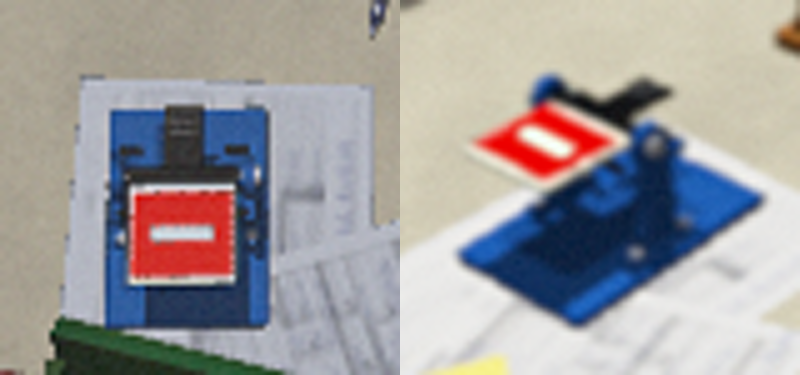

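The crop shows the blue plate's corners at about (287,257), (319,257), (319,300) and (286,300). Casting those gives 112 x 153 mm, a centre near (0.520, 0.242) and yaw of about 14°. The red flag centre fits that, 38 mm to +y.

```bash
cat >> h.py <<'E'
C=np.array([.520,.242]); YAW=np.radians(14.)
def go(tips,C=None,yaw=None):
    """tips: list of (x,y,z) mm of the fingertip in stand axes (z above bench) -> deltas from now"""
    C=globals()['C'] if C is None else C; yaw=YAW if yaw is None else yaw
    s=sense();R=np.array(s['ee_rot']);p=np.array(s['tcp_pos'])
    c,q=np.cos(yaw),np.sin(yaw)
    T=np.array([[q,-c,0],[-c,-q,0],[0,0,-1]]) # tool x=-stand y, y=-stand x, z down
    rv=cv2.Rodrigues(R.T@T)[0].ravel()
    for x,y,z in tips:
        t=np.array([C[0]+c*x-q*y,C[1]+q*x+c*y,z/1000+tip_reach]) if 0 else np.array([C[0]+(c*x-q*y)/1000,C[1]+(q*x+c*y)/1000,z/1000+tip_reach])
        print(np.round(rv,3).tolist(),np.round(R.T@(t-p)*100,2).tolist())
E
python3 - <<'E'
from h import *
go([(0,-38,210)])
a=capture("scene")
for z in(.15,.25,.3):print(np.round(plane(a,(243,270),z),3),np.round(plane(a,(290,130),z),3))
E
```

```text
[0.001, 0.001, -1.487] [-56.7, 64.8, 1.27]
[0.688 0.303 0.15 ] [ 0.702 -0.266  0.15 ]
[0.659 0.332 0.25 ] [ 0.672 -0.188  0.25 ]
[0.645 0.347 0.3  ] [ 0.657 -0.149  0.3  ]
```

Call:
arm_command([
  [0,0,-0.12,-2.7,3.1,0,1],
  [0,0,-0.24,-5.4,6.2,0,1],
  [0,0,-0.36,-8.1,9.3,0,1],
  [0,0,-0.48,-10.8,12.4,0,1],
  [0,0,-0.6,-13.5,15.5,0,1],
  [0,0,-0.7,-16.2,18.6,0,1],
  [0,0,-0.8,-18.9,21.7,0,1],
  [0,0,-0.9,-21.6,24.7,0,1],
])

```text
time_s: 0.92
tcp_pos: [0.3266, -0.2861, 0.2417]
ee_rot: [[-0.331, -0.944, 0.001], [-0.944, 0.331, -0.0], [-0.0, -0.001, -1.0]]
wrist_force: [1.4, -0.3, -0.7]
gripper_width: 0.479
gripper_force: 0.0
```

Run:
```python
from h import *
go([(0,-38,210)]);s=sense();print(s['tcp_pos'],s['gripper_width'])
```

```text
[-0.001, -0.0, -0.582] [-53.06, -2.85, 1.28]
[ 0.32659549 -0.28609549  0.24172898] 0.47871888099577475
```

Call:
arm_command([
  [0,0,-0.1,-4,-0.2,0.1,1],
  [0,0,-0.2,-8,-0.4,0.2,1],
  [0,0,-0.3,-12,-0.6,0.3,1],
  [0,0,-0.4,-16,-0.8,0.4,1],
  [0,0,-0.5,-20,-1.0,0.5,1],
  [0,0,-0.58,-24,-1.3,0.6,1],
  [0,0,-0.58,-28,-1.6,0.7,1],
  [0,0,-0.58,-32,-1.8,0.8,1],
])

```text
time_s: 1.58
tcp_pos: [0.4511, 0.0095, 0.2339]
ee_rot: [[0.237, -0.972, 0.001], [-0.972, -0.237, 0.0], [-0.0, -0.001, -1.0]]
wrist_force: [1.5, -0.1, 0.3]
gripper_width: 0.012
gripper_force: 0.0
```

Run:
```python
from h import *
go([(0,-38,210)])
```

```text
[-0.001, 0.0, -0.006] [-17.16, -12.21, 0.5]
```

Call:
arm_command([
  [0,0,0,-3,-2.1,0,1],
  [0,0,0,-6,-4.2,0,1],
  [0,0,0,-9,-6.3,0,1],
  [0,0,0,-12,-8.4,0,1],
  [0,0,0,-15,-10.5,0,1],
  [0,0,0,-17.1,-12.2,0,1],
  [0,0,0,-17.1,-12.2,0,1],
  [0,0,0,-17.1,-12.2,0,1],
])

```text
time_s: 2.25
tcp_pos: [0.529, 0.2035, 0.2327]
ee_rot: [[0.237, -0.971, -0.001], [-0.971, -0.237, -0.001], [0.0, 0.001, -1.0]]
wrist_force: [0.1, 0.4, -1.0]
gripper_width: 0.005
gripper_force: 0.0
```

Run:
```python
from h import *
go([(0,-38,210)]);w=capture("wrist");p=w['pixels'].copy()
for X in((0,0,.085),(0,-50,.088),(-35,72,.088),(35,72,.088),(56,78,.012),(56,-78,.012),(-56,-78,.012),(-56,78,.012)):
    c,q=np.cos(YAW),np.sin(YAW);x,y=X[0]/1000,X[1]/1000
    uv=proj(w,(C[0]+c*x-q*y,C[1]+q*x+c*y,X[2]));print(X,np.round(uv))
    if abs(uv).max()<900: cv2.circle(p,tuple(int(v) for v in uv),4,(255,0,255),1)
cv2.imwrite("pics/w1.png",p)
```

```text
[0.001, -0.0, -0.005] [-0.16, -0.06, 0.37]
(0, 0, 0.085) [316. 226.]
(0, -50, 0.088) [316. 178.]
(-35, 72, 0.088) [350. 291.]
(35, 72, 0.088) [284. 292.]
(56, 78, 0.012) [274. 264.]
(56, -78, 0.012) [269. 143.]
(-56, -78, 0.012) [363. 143.]
(-56, 78, 0.012) [360. 263.]
```

View pics/w1.png

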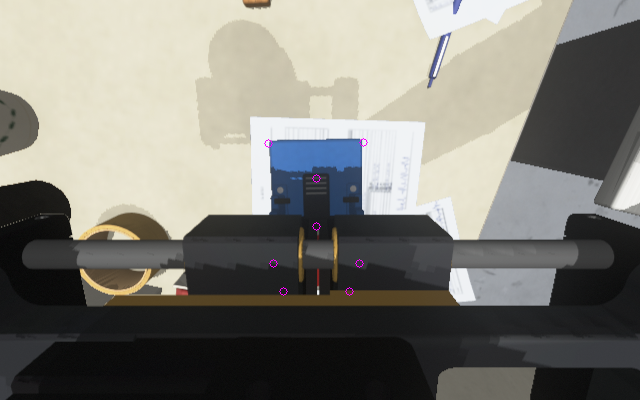

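The projected corners fall within about 4 px of the plate corners at (271,140) and (361,139). The tail end is at (316,173), so I'll shift the centre estimate 4 mm towards the stand's -y. Next I'll press the tail.

```bash
sed -i 's/C=np.array(\[.520,.242\])/C=np.array([.521,.238])/' h.py
python3 - <<'E'
from h import *
go([(0,-33,105),(0,-33,60)])
E
```

```text
[0.002, -0.0, -0.006] [-0.34, -0.14, 10.89]
[0.002, -0.0, -0.006] [-0.35, -0.14, 15.39]
```

Call:
arm_command([
  [0,0,0,-0.1,-0.1,2.5,1],
  [0,0,0,-0.2,-0.1,5,1],
  [0,0,0,-0.3,-0.1,7.5,1],
  [0,0,0,-0.3,-0.1,9.5,1],
  [0,0,0,-0.3,-0.1,10.5,1],
  [0,0,0,-0.3,-0.1,11,1],
  [0,0,0,-0.3,-0.1,11.4,1],
  [0,0,0,-0.3,-0.1,11.8,1],
])

```text
time_s: 2.97
tcp_pos: [0.53, 0.2056, 0.1166]
ee_rot: [[0.236, -0.972, 0.002], [-0.972, -0.236, 0.001], [-0.001, -0.002, -1.0]]
wrist_force: [-0.2, -0.4, -0.6]
gripper_width: 0.007
gripper_force: 0.0
```

Call:
arm_command([
  [0,0,0,0,0,0.4,1],
  [0,0,0,0,0,0.8,1],
  [0,0,0,0,0,1.2,1],
  [0,0,0,0,0,1.6,1],
  [0,0,0,0,0,2.0,1],
  [0,0,0,0,0,2.4,1],
])

```text
time_s: 3.47
tcp_pos: [0.5298, 0.206, 0.0918]
ee_rot: [[0.236, -0.972, 0.001], [-0.972, -0.236, 0.001], [-0.0, -0.002, -1.0]]
wrist_force: [-0.0, 0.4, 2.7]
gripper_width: 0.007
gripper_force: 1.2
```

Run:
```python
from h import *
go([(0,-33,60)]); print(sense()['wrist_force'])
```

```text
[-0.002, 0.0, -0.006] [-0.02, 0.08, 1.28]
[-0.03265175  0.36647725  2.69332344]
```

Contact is at 2.7 N, as expected, so I'll press on slowly.

Call:
arm_command([
  [0,0,0,0,0,0.3,1],
  [0,0,0,0,0,0.6,1],
  [0,0,0,0,0,0.9,1],
  [0,0,0,0,0,1.2,1],
  [0,0,0,0,0,1.5,1],
  [0,0,0,0,0,1.5,1],
])

```text
time_s: 3.97
tcp_pos: [0.5289, 0.2052, 0.0756]
ee_rot: [[0.236, -0.972, -0.001], [-0.972, -0.236, -0.001], [0.001, 0.001, -1.0]]
wrist_force: [0.3, -0.4, -0.1]
gripper_width: 0.009
gripper_force: 0.4
```

Run:
```python
from h import *
a=capture("scene");b=capture("side")
cv2.imwrite("pics/ab2.png",np.hstack([cv2.resize(a['pixels'][235:310,265:345],(400,375),interpolation=2),cv2.resize(b['pixels'][195:280,205:290],(400,375),interpolation=2)]))
go([(0,-33,180)])
```

```text
[0.001, -0.0, -0.007] [-0.06, -0.01, -12.3]
```

View pics/ab2.png

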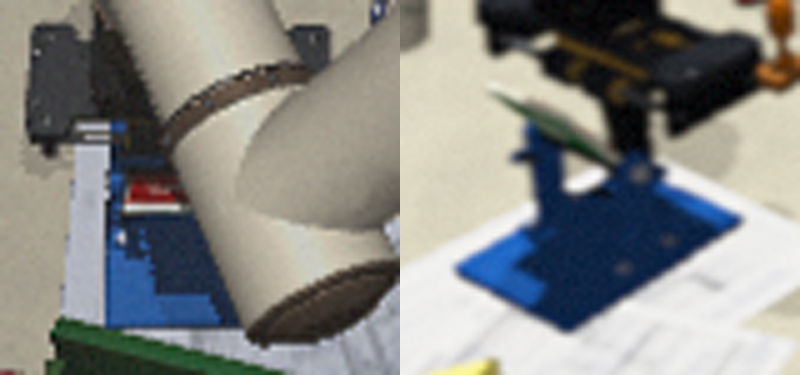

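The flag is up at about 45–50° and the stand hasn't moved. Next I'll lift clear and go round to the +y side.

Call:
arm_command([
  [0,0,0,0,0,-2.5,1],
  [0,0,0,0,0,-6,1],
  [0,0,0,0,0,-9.5,1],
  [0,0,0,0,0,-12.5,1],
  [0,0,0,0,0,-12.5,1],
])

```text
time_s: 4.48
tcp_pos: [0.5325, 0.2073, 0.2088]
ee_rot: [[0.237, -0.971, 0.012], [-0.971, -0.237, 0.007], [-0.004, -0.013, -1.0]]
wrist_force: [0.3, 0.2, -0.0]
gripper_width: 0.008
gripper_force: 0.0
```

Call:
arm_command([
  [0,0,0,-3,0,0,1],
  [0,0,0,-6,0,0,1],
  [0,0,0,-9,0,0,1],
  [0,0,0,-11.3,0,0,1],
  [0,0,0,-11.3,0,0,1],
  [0,0,0,-11.3,0,3,1],
  [0,0,0,-11.3,0,6,1],
  [0,0,0,-11.3,0,7,1],
])

```text
time_s: 5.15
tcp_pos: [0.5002, 0.3133, 0.1271]
ee_rot: [[0.235, -0.972, -0.007], [-0.972, -0.235, -0.005], [0.003, 0.008, -1.0]]
wrist_force: [-0.2, -0.6, -0.9]
gripper_width: 0.003
gripper_force: 0.0
```

Run:
```python
from h import *
go([(0,80,112),(0,9,115)])
```

```text
[0.008, -0.003, -0.008] [-0.19, -0.2, -0.4]
[0.008, -0.003, -0.008] [6.91, -0.25, -0.68]
```

Call:
arm_command([
  [0,0,0,1,0,-0.5,1],
  [0,0,0,2,0,-0.5,1],
  [0,0,0,3,0,-0.5,1],
  [0,0,0,3.8,0,-0.5,1],
  [0,0,0,4.6,0,-0.5,1],
  [0,0,0,5.4,0,-0.5,1],
  [0,0,0,6.2,0,-0.5,1],
  [0,0,0,6.9,0,-0.5,1],
])

```text
time_s: 5.82
tcp_pos: [0.5192, 0.2475, 0.1369]
ee_rot: [[0.235, -0.972, 0.001], [-0.972, -0.235, 0.001], [-0.001, -0.001, -1.0]]
wrist_force: [-0.4, 0.8, 0.3]
gripper_width: 0.004
gripper_force: 0.9
```

Run:
```python
from h import *
r=lambda t,r:(0, r*np.cos(t)+3*np.sin(t)+9.5-3, 85+r*np.sin(t)-3*np.cos(t))
print(sense()['wrist_force'])
go([(0,9,115)]+[r(np.radians(t),R) for t,R in((100,30),(115,35),(130,40),(145,45),(160,45),(170,45),(180,45))])
b=capture("side");cv2.imwrite("pics/b3.png",cv2.resize(b['pixels'][180:280,190:300],(440,400),interpolation=2))
```

```text
[-0.40050766  0.81437042  0.26757361]
[-0.001, 0.001, -0.007] [0.07, 0.06, 0.29]
[-0.001, 0.001, -0.007] [0.54, 0.06, 0.29]
[-0.001, 0.001, -0.007] [1.52, 0.05, -0.01]
[-0.001, 0.001, -0.007] [2.66, 0.04, 0.03]
[-0.001, 0.001, -0.007] [3.83, 0.03, 0.46]
[-0.001, 0.001, -0.007] [4.44, 0.03, 1.47]
[-0.001, 0.001, -0.007] [4.7, 0.03, 2.21]
[-0.001, 0.001, -0.007] [4.82, 0.03, 2.99]
```

View pics/b3.png

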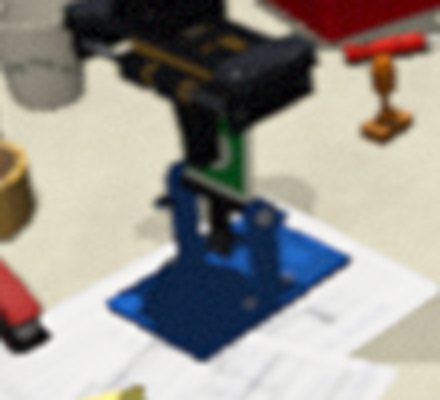

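The flag is upright with the green face against the fingers. I'll follow the arc over.

Call:
arm_command([
  [0,0,0,0.8,0,0,1],
  [0,0,0,1.6,0,0,1],
  [0,0,0,2.2,0,0,1],
  [0,0,0,2.8,0,0.1,1],
  [0,0,0,3.4,0,0.3,1],
  [0,0,0,3.9,0,0.6,1],
  [0,0,0,4.2,0,1.0,1],
  [0,0,0,4.4,0,1.5,1],
])

```text
time_s: 6.53
tcp_pos: [0.5295, 0.2049, 0.1213]
ee_rot: [[0.236, -0.972, 0.0], [-0.972, -0.236, -0.0], [0.0, -0.0, -1.0]]
wrist_force: [-0.6, 0.3, 1.5]
gripper_width: 0.006
gripper_force: 0.5
```

Run:
```python
from h import *
print(sense()['wrist_force']);go([(0,-42,88)])
```

```text
[-0.60428785  0.28580399  1.51280246]
[-0.0, -0.0, -0.007] [0.78, 0.02, 1.43]
```

Call:
arm_command([
  [0,0,0,0.3,0,0.3,1],
  [0,0,0,0.6,0,0.6,1],
  [0,0,0,0.8,0,0.9,1],
  [0,0,0,0.8,0,1.2,1],
  [0,0,0,0.8,0,1.3,1],
  [0,0,0,0.8,0,1.4,1],
  [0,0,0,0.8,0,1.4,1],
])

```text
time_s: 7.12
tcp_pos: [0.5311, 0.1977, 0.1075]
ee_rot: [[0.236, -0.972, -0.0], [-0.972, -0.236, -0.0], [0.0, 0.0, -1.0]]
wrist_force: [-0.0, 0.7, -0.7]
gripper_width: 0.003
gripper_force: 0.0
```

Run:
```python
from h import *
print(sense()['wrist_force']);go([(0,-42,88)])
```

```text
[-0.00512633  0.71935468 -0.70743337]
[0.0, -0.0, -0.006] [0.05, 0.01, 0.05]
```

Call:
arm_command([
  [0,0,0,0,0,0.1,1],
  [0,0,0,0,0,0.2,1],
  [0,0,0,0,0,0.2,1],
])

```text
time_s: 7.37
tcp_pos: [0.5312, 0.1978, 0.1073]
ee_rot: [[0.237, -0.972, 0.001], [-0.972, -0.237, -0.0], [0.0, -0.0, -1.0]]
wrist_force: [-4.5, -2.1, 9.1]
gripper_width: 0.007
gripper_force: 4.7
```

Call:
arm_command([
  [0,0,0,0,0,0.1,1],
  [0,0,0,0,0,0.1,1],
])

```text
time_s: 7.53
tcp_pos: [0.5312, 0.1978, 0.1071]
ee_rot: [[0.237, -0.972, 0.001], [-0.972, -0.237, -0.0], [0.001, -0.001, -1.0]]
wrist_force: [-4.6, -2.0, 13.8]
gripper_width: 0.003
gripper_force: 6.9
```

The force is rising with no travel, so the flag is on its end stop. I'll retreat straight up.

Call:
arm_command([
  [0,0,0,0,0,-0.5,1],
  [0,0,0,0,0,-2,1],
  [0,0,0,0,0,-5,1],
  [0,0,0,0,0,-8,1],
  [0,0,0,0,0,-11,1],
  [0,0,0,4,0,-13,1],
  [0,0,0,8,0,-13,1],
  [0,0,0,12,0,-13,1],
])

```text
time_s: 8.2
tcp_pos: [0.5603, 0.081, 0.2367]
ee_rot: [[0.238, -0.971, 0.004], [-0.971, -0.238, 0.002], [-0.001, -0.005, -1.0]]
wrist_force: [0.2, -0.2, 0.2]
gripper_width: 0.005
gripper_force: 0.0
```

Call:
arm_command([
  [0,0,0,2,0,0,1],
  [0,0,0,2,0,0,1],
  [0,0,0,2,0,0,1],
])

```text
time_s: 8.45
tcp_pos: [0.5642, 0.0609, 0.2343]
ee_rot: [[0.233, -0.972, -0.0], [-0.972, -0.233, 0.0], [-0.0, 0.0, -1.0]]
wrist_force: [-0.2, 1.7, -0.3]
gripper_width: 0.002
gripper_force: 0.0
```

Run:
```python
from h import *
print(sense()['wrist_force'],sense()['tcp_pos'])
a=capture("scene");b=capture("side")
cv2.imwrite("pics/ab4.png",np.hstack([cv2.resize(a['pixels'][235:310,265:345],(400,375),interpolation=2),cv2.resize(b['pixels'][195:280,205:290],(400,375),interpolation=2)]))
k=big(mask(a,'blue',(270,240,340,305)));bp=cv2.boxPoints(cv2.minAreaRect(k));print(bp.tolist())
```

```text
[-0.22165639  1.70128318 -0.27092858] [0.56420844 0.06087166 0.23428303]
[[286.0, 257.0], [317.0, 257.0], [317.0, 300.0], [286.0, 300.0]]
```

View pics/ab4.png

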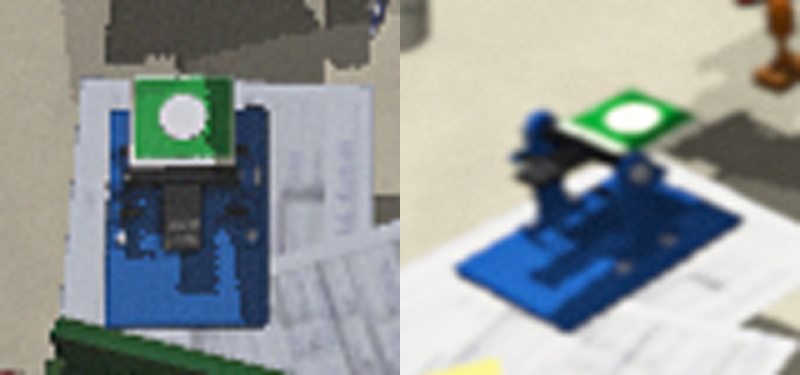

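The flag lies level with its green face up. The stand's plate corners are unchanged at (286,257) to (317,300), and the arm is clear.

```bash
python3 -c "
from station import *
print(finish_job())"
```

```text
the job is handed in; nothing more can be done
None
```

I turned the blue stand's flag right over and handed the job in at about 8.6 s; it lies flat, green face up, against its end stop, with the stand where it was (the hand-in returned no verdict).

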